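# Unbolt the spice chest and hold its sprung lid just short of going over

### The arm

A 7-joint arm with a two-finger parallel gripper is mounted at the origin on the work surface. World frame = base frame: x ahead of the robot, y to its left, z up, the work surface at z = 0. Lengths are in m, angles in degrees, forces in N, time in s.
With the tool pointing down it reaches from about 0.425 to 0.875 m from the base axis. Payload 4.7 kg.
Tool frame: the origin (TCP) lies between the finger pads; the fingertips stand env.tip_reach ahead of it and the grasp point (between the pads) lies 2 mm behind it (env.tip_reach is the distance from the TCP to the fingertips, in m); z points along the fingers, y is the line along which they close (so a half turn about z gives the same grasp; the last joint's range is limited). The gripper opens to 87 mm and grips with 3 to 60 N. Pads are 19 mm wide; open, the fingers measure 117 mm over their backs; the gripper's body (75 mm by 190 mm) begins 51 mm behind the grasp point.
Start: joints at [74.548, 18.392, -4.016, 83.108, 1.295, 78.541, -3.26], TCP at [0.182, -0.624, 0.24] pointing down, gripper open.
Joint ranges: [-163.93, 163.93], [-17.29, 119.83], [-79.2, 71.16], [3.27, 140.29], [-89.18, 269.18], [5.43, 117.66], [-154.24, 154.24]. Speed limits (degrees/s): [147.25, 147.25, 180, 180, 180, 180, 180].

### API

Orientations are given as [roll, pitch, yaw] about the fixed x, y, z axes, in that order (R = Rz(yaw) Ry(pitch) Rx(roll)).
In Python, from cell import env, read_camera gives the robot as it stands (env), with the cameras as plain functions.
- The arm moves only by the tool steer_hand, called after "Call:" by a JSON object that holds its "op" and its "data". Schema: {"type":"object","properties":{"deltas":{"type":"array","items":{"type":"array","prefixItems":[{"type":"array","items":{"type":"number"},"minItems":3,"maxItems":3},{"type":"number"},{"type":"number"}],"minItems":3,"maxItems":3},"minItems":1,"maxItems":8},"grip_force":{"type":"number"},"only":{"type":"string"},"quiet":{"type":"boolean"},"lines":{"type":"string"}},"required":["deltas"],"additionalProperties":false}. deltas is a list of rows, 1 to 8 of them, each written [[dx, dy, dz], turn, opening]: dx, dy, dz in parts of the range, where 1.0 means 300 mm, then a turn about the tool's z in fractions of the full range, 1 being 60 degrees, then the finger opening in m; each row is the pose to reach, as a shift and turn from the pose commanded when the call began, along the tool's axes at that moment; what a row does not reach only later rows make up. A row lasts 1/12 s, in which the tool goes at most 0.0417 m and 7.16 degrees, less where a joint would pass 70% of its speed; a pose out of reach is approached as far as the arm can. The fingers move at their own pace and stop on an object; grip_force is the grip in N (left out, the last holds). Time passes only in rows, so rows that do not move let the fingers close. The tool returns the time, the measured TCP pose, the force, the opening and the grip force at its end. only (a regular expression) keeps the lines of the reply that match it, lines (a string "A,B") keeps lines A to B, and quiet returns only ok. Shift and turn numbers lie between -1 and 1, and a call with a number outside is refused. Input that does not fit is refused with a message, and nothing moves.
- env.get_obs(): the state, without advancing time (a new reading comes with each control period).
- read_camera(name): name is "side" or "top"; returns a dict with "color" (400x640x3 uint8, blue, green, red), "fx", "fy", "cx", "cy" (pixels), "world_from_camera" (4x4, takes a point from camera to world coordinates). Camera axes: x right, y down, z forward; pixel columns grow to the right and rows downward; lengths in m; the calibration is good to about 2 mm. A picture is of the moment at which its call begins. There is no depth.
- env.sign_off(): hands the job in; it is judged then, once.
The state is a dict: "time_s": time; "qpos": joint angles; "joint_velocities": joint speeds; "effort": joint torques, N m; "tool_pos": TCP position; "tool_rot": TCP orientation; "force": force on the tool from outside, world axes, zero at the start; "wrist_torque": the same for the moment, N m; "grip_width": finger opening in m; "grasp_force": force on a finger pad.
Only numpy, scipy, OpenCV 4.12 (cv2) and the standard library are available. Lean on these libraries where they do the work, as an engineer would, in place of code of your own. Each camera call takes 0.05 s, during which the arm holds its last target. There are 200 camera calls.

### The job

Open the wooden spice chest for the cook: wind its crank counter-clockwise (seen from above) all the way to its stop, about two turns, so that the bolt is drawn fully clear of the lid. Then lift the lid (it has a steel bar handle) until it is past its balance point, where the spring would carry it on up, without ever letting it swing wide open; ease it back and finish still holding it in the fingers, at rest just below the balance point, no more than fifteen degrees below. Leave the other things on the cabinet where they stand.

Things in the scene. Friction and masses are not known exactly. Their poses are not given: they have to be found in the camera images.
- chest: Wooden box 220 (x) x 240 (y) x 115 mm high, fixed to the cabinet top, under a lid. Origin: centre of its underside, on the surface. Its x axis points away from the robot, from the lid's bar to the hinge; y points to the grey bolt gearbox beside the box (90 x 100 x 160 mm high, centred at x -30, y 185 mm); z up. Stands turned up to 0.2 rad in yaw.
- lid_angle (a joint): Lid angle, rad: 0 closed (level), growing as its front edge rises; stop at 1.6. Wood 220 x 240 x 18 mm, 0.87 kg with bar, sprung hinge along its far edge. Balance point 0.95 rad (54 degrees): below it the lid sinks shut, above it the spring carries it open; no friction holds it. Force at the bar 1.5 N closed, 0.5 N at 0.8 rad. The bolt locks it until drawn clear.
- lid_hinge (a point): Centre of the lid's hinge axis (fixed on the chest at x 110, y 0, z 115.5 mm); the axis runs along the chest's y.
- lid: The lid itself with its handle. Origin on the hinge axis at the lid's underside (as lid_hinge); closed, its axes are the chest's. Handle: a round steel bar of diameter 12 mm, 110 mm long along y on two posts at its ends, its axis 45 mm above the lid's top face, 30 mm back from the lid's front edge.
- lid_handle (a point): Middle of the bar's axis, to grip. Lid closed: 190 mm from the hinge axis towards the robot and 63 mm above it (z 178.5 mm); it swings about the hinge axis. Orientation as lid.
- crank (a joint): Angle of the crank, rad, growing counter-clockwise seen from above: 0 bolt fully shot, 12.57 (two turns) at the stop with the bolt fully drawn. At 0 the crank arm points along the chest's +x. Stays where left; turning takes about 1.6 N at the knob.
- crank_axis (a point): Point on the crank's vertical axis at the height of the middle of the knob (x -30, y 185, z 205 mm in the chest's frame).
- crank_knob (a point): Middle of the crank's wooden knob: an upright grip 24 mm in diameter and 48 mm tall (its top 21 mm above this point), on the crank arm 50 mm from the crank's axis; it spins freely on its own pin, so it can be carried round the circle in the fingers without turning them.
- bolt (a joint): Draw of the steel bolt, m: 0 shot, 0.032 drawn; geared to the crank (16 mm a turn).
- bolt_tip (a point): Tip of the bolt, a flat steel bar 30 mm wide and 12 mm thick that lies over the lid's left edge (25 mm over it when fully shot) and is drawn along the chest's +y.
- mortar: Bystander: round volcanic stone mortar, 152 mm across, 90 mm high, on three feet. Origin under its centre.
- pestle: Bystander: wooden pestle 172 mm long, lying. Origin under its middle.
- cup: Bystander: stainless steel cup, 72 mm across, 80 mm high. Origin under its centre.
- scoop: Bystander: plastic scoop, blade box 75 x 55 x 32 mm with a 100 mm handle. Origin under the middle of the blade box.
- jar: Bystander: glass jar with steel cap, 70 mm across, 110 mm high. Origin under its centre.
- bowl: Bystander: white bowl, 110 mm across, 45 mm high. Origin under its centre.
- spice_jar: Bystander: small amber jar, 44 mm across, 65 mm high. Origin under its centre.

How it is judged (in metres and radians):
On the way, in this order (a step that is already met when the one before it is completed fails the run):
1. the crank is wound to (or within about a sixth of a turn of) its stop, the bolt clear of the lid (value of joint crank above 11.5 rad), for 0.1 s.
2. the lid is raised past its balance point (0.95 rad), beyond 0.97 rad, in the fingers (value of joint lid_angle above 0.97 rad and contact force between the fingers and lid above 0.2 N), for 0.1 s.
At the end, for the whole second after the job is handed in: The crank is still wound back (above 11.3 rad), the fingers hold the lid, and the lid is at rest (under 0.06 rad/s) between 0.66 and 0.945 rad, just below its balance point of 0.95 rad (value of joint crank above 11.3 rad and value of joint lid_angle between 0.66 and 0.945 rad and velocity of joint lid_angle between -0.06 and 0.06 rad/s and contact force between the fingers and lid above 0.2 N); the arm keeps its last pose, push and grip.
It fails at once if the lid swings wide open (beyond 1.4 rad) (value of joint lid_angle above 1.4 rad).
It fails at once if another thing on the cabinet is pushed more than 30 mm (distance of any of mortar, pestle, cup, scoop, jar, bowl, spice_jar from where it was at the start of the episode above 0.03 m).
It fails at once if another thing is tipped over (angle between any of mortar, pestle, cup, scoop, jar, bowl, spice_jar's own z axis and vertical above 0.5 rad).
It also fails if it takes over 64 s, if anything falls off the work surface, if the arm or the gripper's body presses on something with over 40 N, if the wrist force passes 120 N, or if a joint passes its speed limit or range.

## Working session

There is one attempt and no reset: what is moved stays moved. The work goes in short steps, Python scripts to look and compute and a tool call to move; the robot and the scene stay as the last step left them, time stands still between calls to the robot, and variables do not carry over. Pictures are saved under pics/ and viewed, at most 10 in all, crops included, and the job is handed in when it is done.

```bash
ls; mkdir -p pics
```

Run:
```python
from cell import env, read_camera
import cv2,numpy as np
for n in("side","top"):
    c=read_camera(n); cv2.imwrite(f"pics/{n}0.png",c["color"]); np.savez(f"pics/{n}.npz",K=[c["fx"],c["fy"],c["cx"],c["cy"]],T=c["world_from_camera"])
    print(n,c["fx"],c["cx"],c["cy"],np.round(c["world_from_camera"],3).tolist())
o=env.get_obs();print(o["time_s"],o["tool_pos"],o["tool_rot"],o["grip_width"],env.tip_reach)
```

```text
cell.py
pics
side 419.7135310817669 315.93630097542547 206.40708885682164 [[-0.978, -0.125, 0.169, 0.363], [-0.21, 0.549, -0.809, 0.909], [0.008, -0.826, -0.563, 0.798], [0.0, 0.0, 0.0, 1.0]]
top 461.70262945489213 312.91544250903576 201.86344870916278 [[-0.019, -0.981, 0.191, 0.338], [-1.0, 0.016, -0.014, -0.001], [0.011, -0.191, -0.981, 1.384], [0.0, 0.0, 0.0, 1.0]]
0.1 [ 0.18183358 -0.62355198  0.23858102] [-1.79901522e+02  6.20585297e-03  1.62626685e+01] 0.08717558524154626 0.017
```

View pics/side0.png

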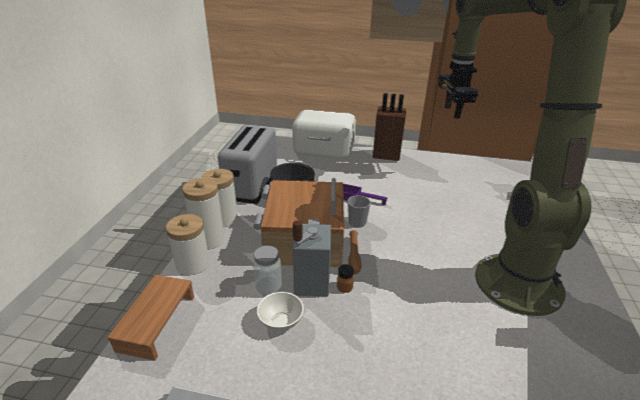

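View pics/top0.png

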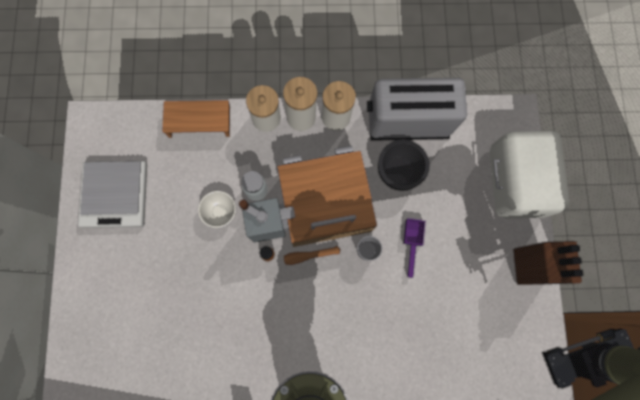

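The side view shows the chest around (305,215), its gearbox (312,260) and the knob near (297,230). The top view shows the knob near (244,204) and the bar near (332,222). I'll enlarge both.

Run:
```python
import cv2
a=cv2.imread("pics/side0.png")[165:305,240:400]; b=cv2.imread("pics/top0.png")[140:270,235:395]
cv2.imwrite("pics/s1.png",cv2.resize(a,None,fx=4.2,fy=4.2,interpolation=cv2.INTER_CUBIC)[:600])
cv2.imwrite("pics/t1.png",cv2.resize(b,None,fx=4.5,fy=4.5,interpolation=cv2.INTER_CUBIC))
```

```text
(no output)
```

View pics/s1.png

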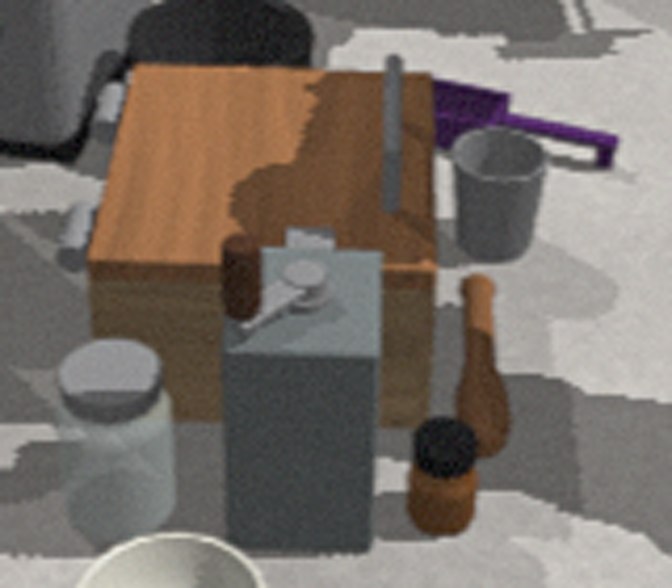

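View pics/t1.png

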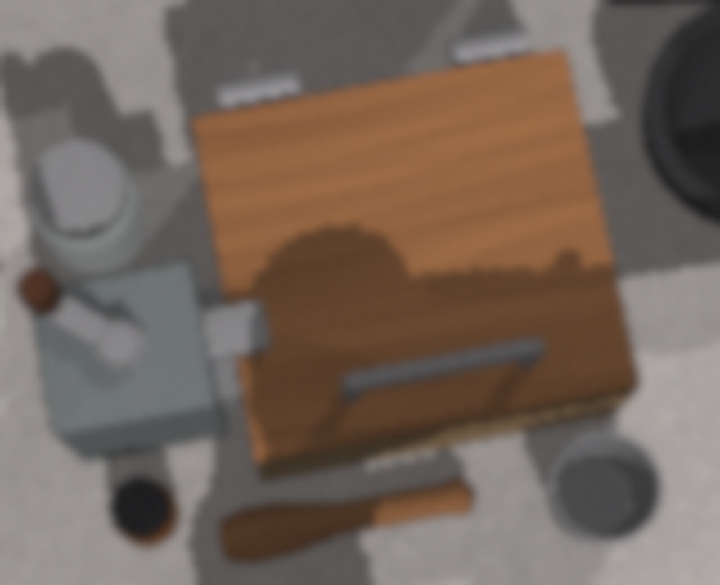

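Create h.py:
```python
import numpy as np
from scipy.optimize import least_squares
from scipy.spatial.transform import Rotation as Ro
cam={n:np.load(f"pics/{n}.npz") for n in("side","top")}
def proj(n,P):
    T=cam[n]["T"];k=cam[n]["K"];p=(np.atleast_2d(P)-T[:3,3])@T[:3,:3]
    return p[:,:2]/p[:,2:]*k[:2]+k[2:]
def tri(a,b): # side px, top px
    return least_squares(lambda P:np.r_[proj("side",P)[0]-a,proj("top",P)[0]-b],[.5,0,.1])
S=lambda u,v:np.array([u/4.2+240-.5+.12,v/4.2+165-.38])
U=lambda u,v:np.array([u/4.5+235-.39,v/4.5+140-.39])
def world(q,P): c,s=np.cos(q[2]),np.sin(q[2]);return np.atleast_2d(P)@np.array([[c,s,0],[-s,c,0],[0,0,1]])+[q[0],q[1],0]
```

Create fit.py:
```python
from h import *
sp=[((132,65),(.11,-.12,.1335)),((432,72),(-.11,-.12,.1335)),((90,263),(.11,.12,.1335)),((435,265),(-.11,.12,.1335)),((393,62),(-.08,-.055,.1785)),((392,205),(-.08,.055,.1785)),((380,252),(-.075,.135,.16)),((377,355),(-.075,.235,.16)),((222,350),(.015,.235,.16)),((305,268),(-.03,.185,.178))]
tp=[((195,117),(.11,.12,.1335)),((568,50),(.11,-.12,.1335)),((636,383),(-.11,-.12,.1335)),((262,460),(-.11,.12,.1335)),((347,383),(-.08,.055,.1785)),((541,348),(-.08,-.055,.1785)),((190,265),(.015,.135,.16)),((215,412),(-.075,.135,.16)),((58,435),(-.075,.235,.16))]
Ps=np.array([p for _,p in sp]);Pt=np.array([p for _,p in tp]);us=np.array([S(*u) for u,_ in sp]);ut=np.array([U(*u) for u,_ in tp])
f=lambda q:np.r_[(proj("side",world(q,Ps))-us).ravel(),(proj("top",world(q,Pt))-ut).ravel()]
r=least_squares(f,[.5,0,0],loss="soft_l1");print(r.x,np.round(f(r.x).reshape(-1,2),1).tolist())
np.save("q.npy",r.x)
for n,a,b in(("bar-",S(393,62),U(541,348)),("bar+",S(392,205),U(347,383)),("lid--",S(432,72),U(636,383)),("lid++",S(90,263),U(195,117)),("knobtop",S(241,243),U(39,290))):
    t=tri(a,b);print(n,t.x.round(4),"cost",round(t.cost,2))
for n,P in(("bar",(-.08,0,.1785)),("axis",(-.03,.185,.205)),("hinge",(.11,0,.1155))):print(n,world(r.x,P).round(4))
K=world(r.x,(.02,.185,.226));print("knobtop pred",K,proj("side",K),S(241,243),proj("top",K),U(39,290))
```

```bash
python3 fit.py
```

```text
[ 0.59915321 -0.05817723  0.17553737] [[0.0, -0.2], [-0.2, -0.1], [-1.4, -0.6], [0.5, 1.3], [-0.3, 0.2], [-0.2, -12.9], [0.4, -0.7], [0.8, 0.2], [-0.5, 0.2], [-0.2, 1.3], [-0.7, 0.1], [0.1, -0.6], [2.0, 1.2], [-1.1, 0.9], [1.6, 0.3], [-0.7, 0.2], [0.6, -1.1], [1.1, -1.3], [-1.1, 0.8]]
bar- [ 0.53   -0.1283  0.1783] cost 0.03
bar+ [ 0.5128 -0.0145  0.1395] cost 2.62
lid-- [ 0.5126 -0.1896  0.1372] cost 0.56
lid++ [0.6854 0.077  0.1306] cost 0.5
knobtop [0.5624 0.1604 0.2255] cost 0.23
bar [[ 0.5204 -0.0721  0.1785]]
axis [[0.5373 0.1187 0.205 ]]
hinge [[ 0.7075 -0.039   0.1155]]
knobtop pred [[0.58653797 0.12747259 0.226     ]] [[290.92978815 212.98693099]] [297.00095238 222.47714286] [[256.15575697 194.03816091]] [243.27666667 204.05444444]
```

The chest fit is good: (0.599, −0.058), yaw 10.1°. The bar height triangulates to 0.178 m, and the knob to (0.562, 0.160) with its top at 0.2255. That puts the knob 49 mm from the axis and the crank at about 0.85 rad. I'll approach along a safe path, turning the tool to yaw 100.

Careful with the scale: shifts go in shares of 300 mm and turns go in shares of 60 degrees. That gives: 0.23 m is 0.7667, -0.07 m is -0.2333, -48 degrees is -0.8.

Call:
{"op": "steer_hand", "data": {"deltas": [[[0.08,-0.0667,-0.05],-0.1,0.087],[[0.18,-0.15,-0.1],-0.2,0.087],[[0.28,-0.2333,-0.1333],-0.3,0.087],[[0.38,-0.3167,-0.1667],-0.4,0.087],[[0.48,-0.4,-0.2],-0.5,0.087],[[0.58,-0.4833,-0.2333],-0.6,0.087],[[0.68,-0.5667,-0.2333],-0.7,0.087],[[0.7667,-0.6333,-0.2333],-0.8,0.087]]}}

```text
time_s: 0.77
tool_pos: [0.3512, -0.3745, 0.3103]
tool_rot: [179.9, 0.0, 64.7]
force: [1.0, -0.0, 0.2]
grip_width: 0.0868
grasp_force: 0.0
```

Create go.py:
```python
import sys
from h import *
from cell import env, read_camera
o=env.get_obs();R=Ro.from_euler("xyz",o["tool_rot"],degrees=True).as_matrix()
t=np.array([float(v) for v in sys.argv[1:4]]);print("t",o["time_s"],"pos",o["tool_pos"].round(4),"rot",o["tool_rot"].round(2),"q",o["qpos"].round(0),"f",o["force"].round(1))
print("tool delta",(R.T@(t-o["tool_pos"])).round(4))
```

```bash
python3 go.py .5624 .1604 .285
```

```text
t 0.7667 pos [ 0.3512 -0.3745  0.3103] rot [1.7994e+02 2.0000e-02 6.4660e+01] q [ 63.   1. -19.  95.   0.  84.  18.] f [ 1.  -0.   0.2]
tool delta [ 0.5738 -0.038   0.025 ]
```

Converted, 0.275 m is 0.9167, 0.24 m is 0.8, -35.5 degrees is -0.5917.

Call:
{"op": "steer_hand", "data": {"deltas": [[[0.1,-0.0067,0],-0.0833,0.087],[[0.2167,-0.0133,0],-0.1667,0.087],[[0.3333,-0.02,0],-0.25,0.087],[[0.45,-0.0267,0],-0.3333,0.087],[[0.5667,-0.0333,0],-0.4167,0.087],[[0.6833,-0.04,0],-0.5,0.087],[[0.8,-0.05,0],-0.5833,0.087],[[0.9167,-0.06,0],-0.5917,0.087]]}}

```text
time_s: 1.43
tool_pos: [0.4528, -0.1199, 0.3093]
tool_rot: [-180.0, 0.0, 100.0]
force: [0.7, -0.2, -0.9]
grip_width: 0.0869
grasp_force: 0.0
```

```bash
python3 go.py .5624 .1604 .285
```

```text
t 1.4333 pos [ 0.4528 -0.1199  0.3093] rot [-1.7997e+02  2.0000e-02  9.9970e+01] q [ 48.  -5. -34. 100.  -3.  84.  25.] f [ 0.7 -0.2 -0.9]
tool delta [0.2572 0.1564 0.0241]
```

Converted, 0.257 m is 0.8567, 0.244 m is 0.8133.

Call:
{"op": "steer_hand", "data": {"deltas": [[[0.12,0.0733,0],0,0.07],[[0.24,0.1467,0],0,0.07],[[0.36,0.22,0],0,0.07],[[0.48,0.2933,0],0,0.07],[[0.6,0.3667,0.02],0,0.07],[[0.72,0.44,0.04],0,0.07],[[0.8133,0.4933,0.06],0,0.07],[[0.8567,0.52,0.08],0,0.07]]}}

```text
time_s: 2.1
tool_pos: [0.5626, 0.1641, 0.2847]
tool_rot: [-180.0, -0.2, 100.1]
force: [-0.7, -0.7, -0.0]
grip_width: 0.0702
grasp_force: 0.0
```

Call:
{"op": "steer_hand", "data": {"deltas": [[[0,0,0],0,0.07],[[0,0,0],0,0.07]]}}

```text
time_s: 2.27
tool_pos: [0.5624, 0.1587, 0.2845]
tool_rot: [-179.9, -0.0, 99.9]
force: [-0.2, -0.5, 0.7]
grip_width: 0.0699
grasp_force: 0.0
```

```bash
python3 go.py .5624 .1604 .207
```

Run:
```python
from cell import env, read_camera
import cv2
a=read_camera("side")["color"][150:290,240:400];b=read_camera("top")["color"][140:280,200:360]
cv2.imwrite("pics/c2.png",cv2.resize(cv2.hconcat([a,b]),None,fx=2.5,fy=2.5,interpolation=cv2.INTER_CUBIC))
```

```text
t 2.2667 pos [0.5624 0.1587 0.2845] rot [-1.7987e+02 -2.0000e-02  9.9900e+01] q [ 24.  15. -51.  87.  12.  83. -17.] f [-0.2 -0.5  0.7]
tool delta [0.0016 0.0005 0.0775]
```

View pics/c2.png

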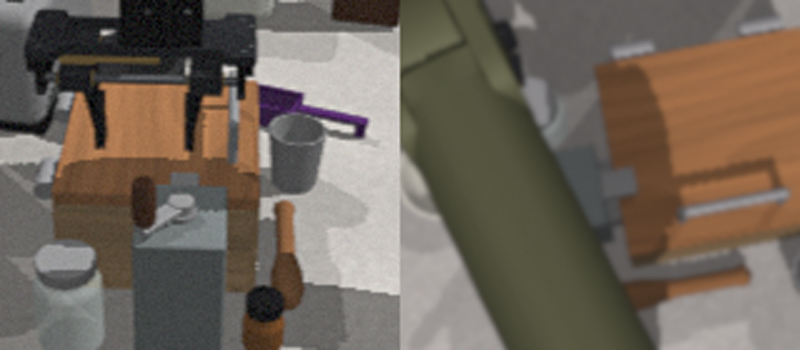

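The fingers (crop pixels about (100,145) and (190,145)) straddle the knob at (145,200), so I'm descending.

Converted, 0.0775 m is 0.2583, 0.065 m is 0.2167.

Call:
{"op": "steer_hand", "data": {"deltas": [[[0.005,0,0.0667],0,0.07],[[0.005,0,0.15],0,0.07],[[0.005,0,0.2167],0,0.07],[[0.005,0,0.2583],0,0.07],[[0.005,0,0.2583],0,0.07],[[0.005,0,0.2583],0,0.015],[[0.005,0,0.2583],0,0.015],[[0.005,0,0.2583],0,0.015]], "grip_force": 25}}

```text
time_s: 3.03
tool_pos: [0.5636, 0.1596, 0.2097]
tool_rot: [179.9, 0.0, 99.7]
force: [-0.1, 0.2, -0.3]
grip_width: 0.0576
grasp_force: 0.0
```

Call:
{"op": "steer_hand", "data": {"deltas": [[[0,0,0],0,0.015],[[0,0,0],0,0.015],[[0,0,0],0,0.015],[[0,0,0],0,0.015],[[0,0,0],0,0.015],[[0,0,0],0,0.015]]}}

```text
time_s: 3.53
tool_pos: [0.5631, 0.1598, 0.2082]
tool_rot: [179.9, -0.0, 99.8]
force: [1.8, 0.4, -0.1]
grip_width: 0.0236
grasp_force: 25.0
```

```bash
python3 go.py .5624 .1604 .207
```

```text
t 3.5333 pos [0.5631 0.1598 0.2082] rot [ 1.7993e+02 -2.0000e-02  9.9770e+01] q [ 24.  18. -50.  94.  14.  75. -19.] f [ 1.8  0.4 -0.1]
tool delta [ 0.0007 -0.0006  0.0012]
```

Call:
{"op": "steer_hand", "data": {"deltas": [[[0.0307,-0.049,0],0,0.015],[[0.0427,-0.1057,0],0,0.015],[[0.0347,-0.163,0],0,0.015],[[0.0077,-0.2143,0],0,0.015],[[-0.0357,-0.253,0],0,0.015],[[-0.0893,-0.2747,0],0,0.015],[[-0.147,-0.2767,0],0,0.015],[[-0.202,-0.259,0],0,0.015]]}}

```text
time_s: 4.2
tool_pos: [0.4972, 0.0875, 0.2082]
tool_rot: [179.7, -0.1, 99.8]
force: [7.3, 7.7, -6.1]
grip_width: 0.0233
grasp_force: 25.0
```

Create ang.py:
```python
from h import *
from cell import env, read_camera
o=env.get_obs();d=o["tool_pos"]-world(np.load("q.npy"),(-.03,.185,.205))[0]
print("r",np.hypot(*d[:2]).round(4),"ang",(np.degrees(np.arctan2(d[1],d[0]))-np.degrees(np.load("q.npy")[2])).round(1),"f",o["force"].round(1),"q",o["qpos"].round(0))
```

```bash
python3 ang.py
```

```text
r 0.0508 ang -152.1 f [ 7.3  7.7 -6.1] q [ 35.   5. -50. 105.   4.  72.  -6.]
```

Converted, 0.0936 m is 0.312, 0.093 m is 0.31.

Call:
{"op": "steer_hand", "data": {"deltas": [[[-0.0457,0.0353,0],0,0.015],[[-0.0763,0.0847,0],0,0.015],[[-0.0883,0.1413,0],0,0.015],[[-0.0803,0.1987,0],0,0.015],[[-0.053,0.2497,0],0,0.015],[[-0.01,0.2883,0],0,0.015],[[0.0437,0.31,0],0,0.015],[[0.1017,0.312,0],0,0.015]]}}

```text
time_s: 4.87
tool_pos: [0.5862, 0.131, 0.2082]
tool_rot: [179.8, 0.1, 99.6]
force: [0.9, -2.5, -0.2]
grip_width: 0.0233
grasp_force: 25.0
```

```bash
python3 ang.py
```

```text
r 0.0504 ang 4.0 f [ 0.9 -2.5 -0.2] q [ 24.  19. -49.  92.  15.  75. -17.]
```

Converted, -0.0984 m is -0.328, -0.0919 m is -0.3063.

Call:
{"op": "steer_hand", "data": {"deltas": [[[0.055,-0.018,0],0,0.015],[[0.1007,-0.0533,0],0,0.015],[[0.1313,-0.1027,0],0,0.015],[[0.1433,-0.1593,0],0,0.015],[[0.1353,-0.2167,0],0,0.015],[[0.108,-0.2677,0],0,0.015],[[0.065,-0.3063,0],0,0.015],[[0.0113,-0.328,0],0,0.015]]}}

```text
time_s: 5.53
tool_pos: [0.4879, 0.1182, 0.2083]
tool_rot: [179.5, 0.1, 99.8]
force: [16.8, 1.6, -11.1]
grip_width: 0.0234
grasp_force: 25.0
```

```bash
python3 ang.py
```

```text
r 0.0494 ang -189.5 f [ 16.8   1.6 -11.1] q [ 32.   4. -51. 105.   3.  72.  -9.]
```

Converted, 0.0913 m is 0.3043, 0.0797 m is 0.2657.

Call:
{"op": "steer_hand", "data": {"deltas": [[[-0.058,-0.002,0],0,0.015],[[-0.113,0.016,0],0,0.015],[[-0.1587,0.0513,0],0,0.015],[[-0.1893,0.1007,0],0,0.015],[[-0.2013,0.1573,0],0,0.015],[[-0.1933,0.2147,0],0,0.015],[[-0.166,0.2657,0],0,0.015],[[-0.123,0.3043,0],0,0.015]]}}

```text
time_s: 6.2
tool_pos: [0.5835, 0.095, 0.2081]
tool_rot: [180.0, 0.2, 99.5]
force: [1.0, -3.1, 1.0]
grip_width: 0.0234
grasp_force: 25.0
```

```bash
python3 ang.py
```

```text
r 0.0519 ang -37.2 f [ 1.  -3.1  1. ] q [ 27.  18. -47.  93.  14.  75. -13.]
```

Converted, 0.0248 m is 0.0827, 0.0213 m is 0.071.

Call:
{"op": "steer_hand", "data": {"deltas": [[[0.026,0.0133,0],0,0.015],[[0.0537,0.0217,0],0,0.015],[[0.071,0.0243,0],0,0.015],[[0.0827,0.0253,0],0,0.015],[[0.0827,0.0253,0],0,0.015],[[0.0827,0.0253,0],0,0.015]]}}

```text
time_s: 6.7
tool_pos: [0.5873, 0.1249, 0.2084]
tool_rot: [179.6, -0.0, 99.8]
force: [8.2, 1.5, -4.3]
grip_width: 0.0233
grasp_force: 25.0
```

```bash
python3 ang.py
```

```text
r 0.0504 ang -3.0 f [ 8.2  1.5 -4.3] q [ 25.  19. -48.  92.  15.  75. -16.]
```

Converted, 0.006 m is 0.02, 0.003 m is 0.01.

Call:
{"op": "steer_hand", "data": {"deltas": [[[0.01,0,0],0,0.015],[[0.02,0,0],0,0.015],[[0.02,0,0],0,0.015]]}}

```text
time_s: 6.95
tool_pos: [0.5873, 0.1253, 0.2084]
tool_rot: [179.7, 0.4, 99.5]
force: [9.9, -7.4, -2.2]
grip_width: 0.0234
grasp_force: 25.0
```

```bash
python3 ang.py
```

```text
r 0.0504 ang -2.6 f [ 9.9 -7.4 -2.2] q [ 24.  19. -48.  92.  15.  75. -16.]
```

Call:
{"op": "steer_hand", "data": {"deltas": [[[-0.0133,0,0],0,0.015],[[-0.0133,0,0],0,0.015],[[-0.0133,0,0],0,0.07],[[-0.0133,0,0],0,0.07],[[-0.0133,0,0],0,0.07],[[-0.0133,0,0],0,0.07],[[-0.0133,0,-0.1],0,0.07],[[-0.0133,0,-0.2167],0,0.07]]}}

```text
time_s: 7.62
tool_pos: [0.5827, 0.1255, 0.2709]
tool_rot: [-179.6, -0.0, 99.8]
force: [1.5, 0.7, -0.2]
grip_width: 0.0554
grasp_force: 0.0
```

```bash
python3 ang.py; python3 go.py .5204 -.0721 .26
```

```text
r 0.0459 ang -1.6 f [ 1.5  0.7 -0.2] q [ 25.  17. -49.  87.  13.  82. -14.]
t 7.6167 pos [0.5827 0.1255 0.2709] rot [-1.796e+02 -1.000e-02  9.980e+01] q [ 25.  17. -49.  87.  13.  82. -14.] f [ 1.5  0.7 -0.2]
tool delta [-0.1841 -0.095   0.0116]
```

The crank met its stop: a 6 mm push gave only 0.4 mm of travel. Going to the bar now.

Converted, -0.184 m is -0.6133, -0.095 m is -0.3167.

Call:
{"op": "steer_hand", "data": {"deltas": [[[-0.0833,-0.0433,0],0,0.06],[[-0.1833,-0.0933,0],0,0.06],[[-0.2833,-0.1467,0],0,0.06],[[-0.3833,-0.1967,0],0,0.06],[[-0.4667,-0.24,0],0,0.06],[[-0.55,-0.2833,0],0,0.06],[[-0.5933,-0.3067,0],0,0.06],[[-0.6133,-0.3167,0],0,0.06]]}}

```text
time_s: 8.28
tool_pos: [0.5213, -0.0744, 0.2728]
tool_rot: [-179.9, 0.1, 99.5]
force: [-0.2, 0.5, 0.2]
grip_width: 0.0601
grasp_force: 0.0
```

Call:
{"op": "steer_hand", "data": {"deltas": [[[0,0,0],0,0.06],[[0,0,0],0,0.06]]}}

```text
time_s: 8.45
tool_pos: [0.5227, -0.0701, 0.273]
tool_rot: [180.0, -0.0, 99.8]
force: [-0.3, -0.2, -0.4]
grip_width: 0.0599
grasp_force: 0.0
```

```bash
python3 go.py .5204 -.0721 .1885
```

Run:
```python
from cell import env, read_camera
import cv2
a=read_camera("side")["color"][150:290,240:400];b=read_camera("top")["color"][140:280,230:390]
cv2.imwrite("pics/c3.png",cv2.resize(cv2.hconcat([a,b]),None,fx=2.5,fy=2.5,interpolation=cv2.INTER_CUBIC))
```

```text
t 8.45 pos [ 0.5227 -0.0701  0.273 ] rot [ 1.800e+02 -4.000e-02  9.981e+01] q [ 45.   5. -43.  96.   4.  80.  12.] f [-0.3 -0.2 -0.4]
tool delta [-0.0016 -0.0026  0.0845]
```

View pics/c3.png

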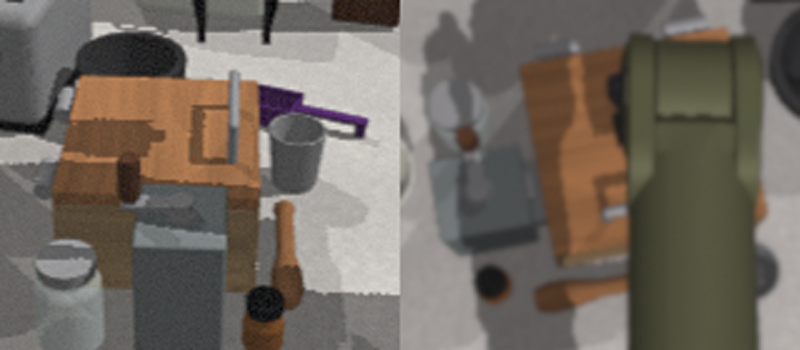

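The crop shows the bolt drawn off the lid at (140,190), the knob at (128,178), and the fingertips (200,40)/(268,40) centred over the bar at (234,115). Descending to grip near the tips.

Converted, 0.0845 m is 0.2817, 0.078 m is 0.26.

Call:
{"op": "steer_hand", "data": {"deltas": [[[-0.0053,-0.008,0.1],0,0.06],[[-0.0053,-0.008,0.2],0,0.06],[[-0.0053,-0.008,0.26],0,0.06],[[-0.0053,-0.008,0.2817],0,0.06],[[-0.0053,-0.008,0.2817],0,0.06],[[-0.0053,-0.008,0.2817],0,0.005],[[-0.0053,-0.008,0.2817],0,0.005],[[-0.0053,-0.008,0.2817],0,0.005]], "grip_force": 15}}

```text
time_s: 9.22
tool_pos: [0.5217, -0.0732, 0.1901]
tool_rot: [179.9, 0.1, 99.8]
force: [-0.3, -0.1, -0.3]
grip_width: 0.0469
grasp_force: 0.0
```

Call:
{"op": "steer_hand", "data": {"deltas": [[[0,0,0],0,0.005],[[0,0,0],0,0.005],[[0,0,0],0,0.005],[[0,0,0],0,0.005],[[0,0,0],0,0.005],[[0,0,0],0,0.005]]}}

```text
time_s: 9.72
tool_pos: [0.5207, -0.0735, 0.1886]
tool_rot: [180.0, 0.0, 99.8]
force: [0.3, 0.5, -0.2]
grip_width: 0.0116
grasp_force: 15.0
```

```bash
python3 go.py .5204 -.0721 .1875
```

```text
t 9.7167 pos [ 0.5207 -0.0735  0.1886] rot [1.7998e+02 1.0000e-02 9.9760e+01] q [ 45.   8. -43. 103.   6.  71.  10.] f [ 0.3  0.5 -0.2]
tool delta [ 0.0014 -0.0001  0.0011]
```

Converted, -0.0912 m is -0.304, -0.0819 m is -0.273.

Call:
{"op": "steer_hand", "data": {"deltas": [[[0,0.016,-0.0437],0,0.005],[[0,0.0353,-0.0863],0,0.005],[[0,0.0573,-0.1273],0,0.005],[[0,0.0823,-0.1667],0,0.005],[[0,0.11,-0.204],0,0.005],[[0,0.1403,-0.2397],0,0.005],[[0,0.1727,-0.273],0,0.005],[[0,0.2077,-0.304],0,0.005]]}}

```text
time_s: 10.38
tool_pos: [0.5794, -0.0632, 0.2803]
tool_rot: [-179.6, 0.0, 99.7]
force: [-8.9, 0.3, 6.7]
grip_width: 0.0112
grasp_force: 15.0Traceback (most recent call last):
```

Create lid.py:
```python
from h import *
from cell import env, read_camera
o=env.get_obs();q=np.load("q.npy");h=world(q,(.11,0,.1155))[0];d=o["tool_pos"]-[0,0,.0097]-h
ax=np.array([np.cos(q[2]),np.sin(q[2])]);u=d[:2]@ax
print("R",np.hypot(u,d[2]).round(4),"lid",(np.arctan2(d[2],-u)-np.radians(18.35)).round(3),"lat",(d[:2]@[-ax[1],ax[0]]).round(4),"f",o["force"].round(1),"wt",o["wrist_torque"].round(2),"w",o["grip_width"].round(4),"q",o["qpos"].round(0))
```

```bash
python3 lid.py
```

```text
  File "lid.py", line 5, in <module>
    print("R",np.hypot(u,d[2]).round(4),"lid",(np.arctan2(d[2],-u)-np.radians(18.35)).round(3),"lat",(d[:2]@[-ax[1],ax[0]]).round(4),"f",o["force"].round(1),"wt",o["wrist_torque"].round(2),"w",o["grip_width"].round(4),"q",o["qpos"].round(0))
                                                                                                                                                                                                 ^^^^^^^^^^^^^^^^^^^^^
AttributeError: 'float' object has no attribute 'round'
```

Converted, 0.0538 m is 0.1793, 0.0474 m is 0.158.

```bash
sed -i 's/o\["grip_width"\].round(4)/o["grip_width"]/' lid.py; python3 lid.py
```

```text
R 0.2026 lid 0.552 lat -0.0015 f [-8.9  0.3  6.7] wt [-0.09  2.04  0.03] w 0.011236489114658129 q [ 40.  14. -43.  88.   9.  83.   6.]
```

Call:
{"op": "steer_hand", "data": {"deltas": [[[0,0.0273,-0.0213],0,0.005],[[0,0.056,-0.0413],0,0.005],[[0,0.0853,-0.06],0,0.005],[[0,0.116,-0.077],0,0.005],[[0,0.1367,-0.0877],0,0.005],[[0,0.158,-0.0973],0,0.005],[[0,0.1793,-0.1063],0,0.005],[[0,0.1793,-0.1063],0,0.005]]}}

```text
time_s: 11.05
tool_pos: [0.6359, -0.0534, 0.3129]
tool_rot: [179.9, 0.0, 99.8]
force: [-3.8, -0.4, 6.5]
grip_width: 0.0113
grasp_force: 15.0
```

```bash
python3 lid.py
```

```text
R 0.2014 lid 0.88 lat -0.0017 f [-3.8 -0.4  6.5] wt [-0.01  0.52  0.01] w 0.011305838802006437 q [ 35.  20. -43.  77.  14.  88.   3.]
```

Call:
{"op": "steer_hand", "data": {"deltas": [[[0,0,0],0,0.005],[[0,0,0],0,0.005]]}}

```text
time_s: 11.22
tool_pos: [0.6351, -0.0535, 0.3126]
tool_rot: [180.0, 0.0, 99.8]
force: [-1.8, -0.2, 6.3]
grip_width: 0.0114
grasp_force: 15.0
```

```bash
python3 lid.py
```

Run:
```python
from cell import env, read_camera
import cv2
a=read_camera("side")["color"][90:290,240:400]
cv2.imwrite("pics/c4.png",cv2.resize(a,None,fx=3,fy=3,interpolation=cv2.INTER_CUBIC))
```

```text
R 0.2014 lid 0.875 lat -0.0017 f [-1.8 -0.2  6.3] wt [-0.01  0.53  0.01] w 0.011351093144661477 q [ 35.  20. -43.  77.  14.  88.   3.]
```

View pics/c4.png

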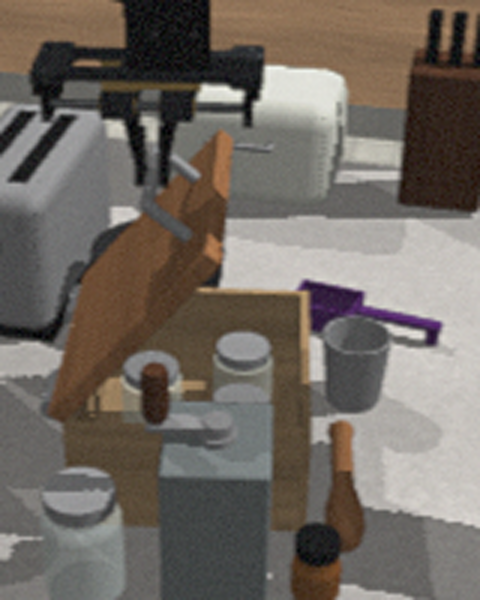

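The lid is held at about 0.875 rad. The bar sits near the fingertips at about (160,185) in the crop and the gripper body is clear of the lid. Raising past balance now.

Converted, 0.0267 m is 0.089, 0.0199 m is 0.0663.

Call:
{"op": "steer_hand", "data": {"deltas": [[[0,0.022,-0.008],0,0.005],[[0,0.044,-0.0157],0,0.005],[[0,0.0663,-0.0223],0,0.005],[[0,0.089,-0.0283],0,0.005],[[0,0.089,-0.0283],0,0.005],[[0,0.089,-0.0283],0,0.005],[[0,0.089,-0.0283],0,0.005]]}}

```text
time_s: 11.85
tool_pos: [0.6627, -0.0487, 0.3205]
tool_rot: [179.9, -0.0, 99.8]
force: [-0.9, 0.4, 4.9]
grip_width: 0.0113
grasp_force: 15.0
```

```bash
python3 lid.py
```

```text
R 0.2006 lid 1.02 lat -0.0018 f [-0.9  0.4  4.9] wt [ 0.06  0.18 -0.02] w 0.011331962552274404 q [ 32.  24. -42.  72.  16.  90.   1.]
```

Converted, -0.0379 m is -0.1263, -0.0331 m is -0.1103.

Call:
{"op": "steer_hand", "data": {"deltas": [[[0,-0.017,0.0047],0,0.005],[[0,-0.034,0.0093],0,0.005],[[0,-0.0507,0.0147],0,0.005],[[0,-0.067,0.0203],0,0.005],[[0,-0.089,0.0283],0,0.005],[[0,-0.1103,0.0373],0,0.005],[[0,-0.1263,0.0447],0,0.005],[[0,-0.1263,0.0447],0,0.005]]}}

```text
time_s: 12.52
tool_pos: [0.6225, -0.0558, 0.3055]
tool_rot: [-179.9, -0.0, 99.7]
force: [0.6, 1.7, -1.8]
grip_width: 0.0116
grasp_force: 15.0
```

Call:
{"op": "steer_hand", "data": {"deltas": [[[0,0,0],0,0.005],[[0,0,0],0,0.005],[[0,0,0],0,0.005],[[0,0,0],0,0.005],[[0,0,0],0,0.005],[[0,0,0],0,0.005],[[0,0,0],0,0.005],[[0,0,0],0,0.005]]}}

```text
time_s: 13.18
tool_pos: [0.6241, -0.0554, 0.3063]
tool_rot: [-180.0, -0.0, 99.8]
force: [2.6, 1.9, -4.8]
grip_width: 0.0111
grasp_force: 15.0
```

```bash
python3 lid.py
```

Run:
```python
from cell import env, read_camera
import cv2
from h import *
a=read_camera("side")["color"]
cv2.imwrite("pics/c5.png",cv2.resize(a[90:290,240:400],None,fx=3,fy=3,interpolation=cv2.INTER_CUBIC))
q=np.load("q.npy")
for th in(.7,.82,.94):
    c,s=np.cos(th),np.sin(th); P=[(.11+x*c-z*s,y,.1155-x*s+z*c) if 0 else (.11-(-x)*c+z*s*1,y,.1155+(-x)*s+z*c) for x,y,z in((-.22,.12,.018),(-.22,-.12,.018))]
    print(th,((proj("side",world(q,P))-[240,90])*3).round(0).tolist())
```

```text
R 0.2001 lid 0.812 lat -0.0016 f [ 2.6  1.9 -4.8] wt [ 0.38 -0.6  -0.01] w 0.011112109888675748 q [ 36.  19. -43.  80.  13.  86.   3.]
0.7 [[240.0, 280.0], [247.0, 151.0]]
0.82 [[216.0, 260.0], [227.0, 134.0]]
0.94 [[189.0, 243.0], [204.0, 119.0]]
```

View pics/c5.png

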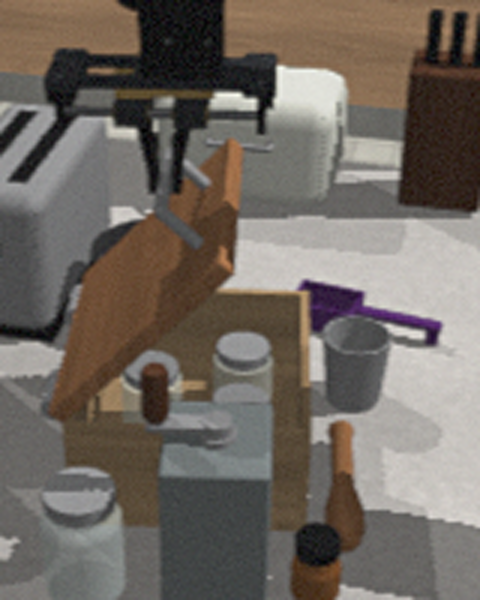

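The crop shows the lid's front corners near (220,250) and (232,140). That matches the prediction for about 0.81 rad, within the 0.66–0.945 band. The lid is at rest in the fingers, and the peak was about 1.02 rad. Handing in.

```bash
python3 -c "
from cell import env, read_camera
print(env.sign_off())"
```

```text
the job is handed in; nothing more can be done
None
```

The crank is wound to its stop, the lid was raised to about 1.02 rad and eased back, and I handed the job in with it held at rest in the fingers at about 0.81 rad; sign-off returned no verdict.

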